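# Show a helper what to put away, and where

### The arm

A 6-joint arm with a two-finger parallel gripper is mounted at the origin on a cart in front of the work surface, level with it; the furniture and walls round the work are solid. World frame = base frame: x ahead of the robot, y to its left, z up, the work surface at z = 0. Lengths are in m, angles in degrees, forces in N, time in s.
With the tool pointing down it reaches from about 0.3 to 0.75 m from the base axis. Payload 8.5 kg.
Tool frame: the origin (TCP) lies at the very end of the fingers, on their centre line; the grasp point (between the pads) lies 19 mm behind it (env.tcp_to_grasp is the distance from the TCP to the grasp point, in m); z points along the fingers, y is the line along which they close (so a half turn about z gives the same grasp; the last joint's range is limited). The gripper opens to 85 mm and grips with 20 to 120 N. Pads are 22 mm wide; open, the fingers measure 114 mm over their backs; the gripper's body (76 mm by 85 mm) begins 54 mm behind the grasp point. The pads swing forward as they close: fully open they stand 13 mm farther back than shut.
Start: joints at [-75.418, 21.807, 74.336, -0, 83.858, -12.336], TCP at [0.249, -0.49, 0.196] pointing down, gripper open.
Joint ranges: [-178.18, 178.18], [-50.72, 133.34], [12.68, 142.11], [-81.47, 261.47], [9.98, 163.14], [-165.26, 165.26]. Speed limits (degrees/s): [136.94, 136.94, 180, 180, 180, 180].

### API

Orientations are given as a 3x3 rotation matrix whose columns are the frame's x, y, z axes.
In Python, from rig import status, get_image, env gives the robot as it stands.
- The arm moves only by the shell command python3 -m handwheel 'ROWS' [FORCE]. ROWS is text: rows parted by semicolons, each of 7 numbers parted by spaces: the shift along the world's x, y, z in cm, then the turn, a rotation vector about the world's x, y, z in degrees, then the opening, from 0 (shut) to 1 (fully open). In form: dx dy dz wx wy wz gripper; .... A call has 1 to 8 rows; each row is the pose to reach, as a shift and turn from the pose commanded when the call began; what a row does not reach only later rows make up. A row lasts 1/12 s, in which the tool goes at most 41.7 mm and 7.16 degrees, less where a joint would pass 70% of its speed; a pose out of reach is approached as far as the arm can. A call with a gripper value outside its range is refused whole. The fingers move at their own pace and stop on an object; FORCE is the grip in N (left out, the last holds). Time passes only in rows, so rows that repeat a pose let the fingers close. It gives the time, the measured TCP pose, the force, the opening and the grip force at its end, in the units of the state.
- status.observe(): the state, without advancing time (a new reading comes with each control period).
- get_image(name): name is "side" or "top"; returns a dict with "color" (480x640x3 uint8, red, green, blue), "vertical_fov" (degrees; the focal length in pixels is half the picture's height over the tangent of half this angle, whatever the lens; pixels are square), "cx", "cy" (the principal point, pixels), "k1" (the pictures are not rectified: a ray, as slopes to the right and down, at radius r is drawn at 1 + k1 r^2 times it, then the intrinsics apply), "xyz" and "orientation" of the camera in the world. Camera axes: x right, y down, z forward; pixel columns grow to the right and rows downward; lengths in m; the calibration is good to about 2 mm. A picture is of the moment at which its call begins. There is no depth.
- env.close_job(): hands the job in; it is judged then, once.
The state is a dict: "time_s": time; "q": joint angles; "qvel": joint speeds; "joint_efforts": joint torques, N m; "position": TCP position; "tool_rot": TCP orientation; "ft_force": force on the tool from outside, world axes, zero at the start; "wrist_torque": the same for the moment, N m; "grip_width": finger opening in m; "gripper_force": force on a finger pad.
Only numpy, scipy, OpenCV 4.12 (cv2) and the standard library are available. Lean on these libraries where they do the work, as an engineer would, in place of code of your own. Each camera call takes 0.05 s, during which the arm holds its last target. There are 200 camera calls.

### The job

Show a helper what to put away and where it goes, by pointing only: bring the fingertips, pointing down, two or three centimetres above the middle of the wooden hand printing block and stay there for about two seconds; then point in the same way, for as long, at the middle of the one empty bin of the three small wooden bins. Touch and move nothing, travel well above the things (hand 20 cm over the table) so that you point at nothing else, and finish with the hand raised 20 cm or more above the table.

Things in the scene. Friction and masses are not known exactly. Their poses are not given: they have to be found in the camera images.
- block_top (a point): Centre of the top of the small grip on the hand printing block: a loose plain wooden block, 48 x 62 mm and 43 mm high over all, with a small wooden grip on its upper face; it lies on the table (this point is 43 mm above the table) in the front row, beside a wax block, a button tin and a screw-lid pot whose places it may swap with.
- bin_empty_mouth (a point): Centre of the mouth (rim level, 45 mm above the table) of the EMPTY bin. Three like loose square open bins of light wood, 90 x 90 mm outside, 45 mm high, walls and floor 5 mm, with a small brass card holder on the front, stand in a row behind the printing block, in any order; this one has nothing in it.
- bin_glue_mouth (a point): Centre of the mouth (rim level, 45 mm above the table) of the like bin in which a narrow-necked pot stands (52 mm wide; its top is 56 mm above the table). Not to be pointed at.
- bin_spool_mouth (a point): Centre of the mouth (rim level, 45 mm above the table) of the like bin in which a thread spool stands (31 mm wide; its top is 49 mm above the table). Not to be pointed at.
- wax_block: Loose rounded wax block, 36 x 55 x 18 mm high, in the front row; origin at the centre of its underside. Not to be pointed at.
- cream_pot: Loose round pot with a wide flat screw lid, 70 mm across, 56 mm high, in the front row; origin at the centre of its underside. Not to be pointed at.
- button_tin: Loose round flat tin, 70 mm across, 28 mm high, in the front row; origin at the centre of its underside. Not to be pointed at.

How it is judged (in metres and radians):
On the way, in this order (a step that is already met when the one before it is completed fails the run):
1. points down at the printing block from just above its middle, for about two seconds (horizontal distance between the grasp point and block_top below 0.025 m and height (world z) of the grasp point between 0.055 and 0.12 m and angle between the grasp point's own z axis and vertical above 2.35 rad), for 1.6 s.
2. then points down at the middle of the empty bin, for about two seconds (horizontal distance between the grasp point and bin_empty_mouth below 0.03 m and height (world z) of the grasp point below 0.12 m and angle between the grasp point's own z axis and vertical above 2.35 rad), for 1.6 s.
At the end, for the whole second after the job is handed in: The hand is raised (grasp point more than 18 cm above the table), and the printing block, the three bins, the wax block, the button tin and the screw-lid pot are all within 5 mm of where they began (height (world z) of the grasp point above 0.18 m and distance of each of block_top, bin_empty_mouth, bin_glue_mouth, bin_spool_mouth, wax_block, button_tin, cream_pot from where it was at the start of the episode below 0.005 m); the robot touches nothing.
It fails at once if the fingers touch something (contact force between the fingers and anything else above 0.3 N).
It fails at once if the arm touches something (contact force between the arm and anything else above 0.3 N).
It fails at once if the printing block is moved or lifted (distance of block_top from where it was at the start of the episode above 0.008 m).
It fails at once if the hand comes low over a filled bin (points at a wrong thing) ((horizontal distance between the grasp point and bin_glue_mouth below 0.03 m and height (world z) of the grasp point below 0.12 m) or (horizontal distance between the grasp point and bin_spool_mouth below 0.03 m and height (world z) of the grasp point below 0.12 m)).
It fails at once if the hand comes low over the wax block, the button tin or the screw-lid pot (points at a wrong thing) ((horizontal distance between the grasp point and wax_block below 0.03 m and height (world z) of the grasp point below 0.12 m) or (horizontal distance between the grasp point and button_tin below 0.03 m and height (world z) of the grasp point below 0.12 m) or (horizontal distance between the grasp point and cream_pot below 0.03 m and height (world z) of the grasp point below 0.12 m)).
It also fails if it takes over 45 s, if anything falls off the work surface, if the arm or the gripper's body presses on something with over 40 N, if the wrist force passes 120 N, or if a joint passes its speed limit or range.

## Working session

There is one attempt and no reset: what is moved stays moved. The work goes in short steps, Python scripts to look and compute and a shell command to move; the robot and the scene stay as the last step left them, time stands still between calls to the robot, and variables do not carry over. Pictures are saved under pics/ and viewed, at most 10 in all, crops included, and the job is handed in when it is done.

```bash
mkdir -p pics; cat > h.py <<'E'
import numpy as np, cv2
from rig import get_image
def ray(im,u,v):
    f=240/np.tan(np.radians(im["vertical_fov"])/2)
    d=np.array([(u-im["cx"])/f,(v-im["cy"])/f]); s=d.copy()
    for _ in range(30): s=d/(1+im["k1"]*(s@s))
    return np.array(im["xyz"]),np.array(im["orientation"])@np.array([s[0],s[1],1])
def onplane(im,u,v,z):
    o,r=ray(im,u,v); return o+r*(z-o[2])/r[2]
E
python3 - <<'E'
from h import *
from rig import status,env
for n in("top","side"):
    im=get_image(n); cv2.imwrite(f"pics/{n}0.png",im["color"][...,::-1]); print(n,im["xyz"],im["vertical_fov"],im["k1"],np.round(im["orientation"],2).tolist())
s=status.observe(); print(s["time_s"],s["position"],np.round(s["tool_rot"],2).tolist(),s["grip_width"])
E
```

```text
top [ 0.40846004 -0.01286064  1.15082389] 47.92156490763793 -0.0010273002441740444 [[0.0, -0.99, 0.11], [-1.0, -0.0, -0.03], [0.03, -0.11, -0.99]]
side [0.50954377 0.67481885 0.55743646] 48.15207584572719 -0.15791176484129354 [[-1.0, 0.0, 0.01], [-0.01, 0.58, -0.81], [-0.01, -0.81, -0.58]]
0.1 [ 0.24891513 -0.49013469  0.19497793] [[0.89, 0.45, -0.0], [0.45, -0.89, 0.0], [0.0, -0.0, -1.0]] 0.08551545443252652
```

View pics/top0.png

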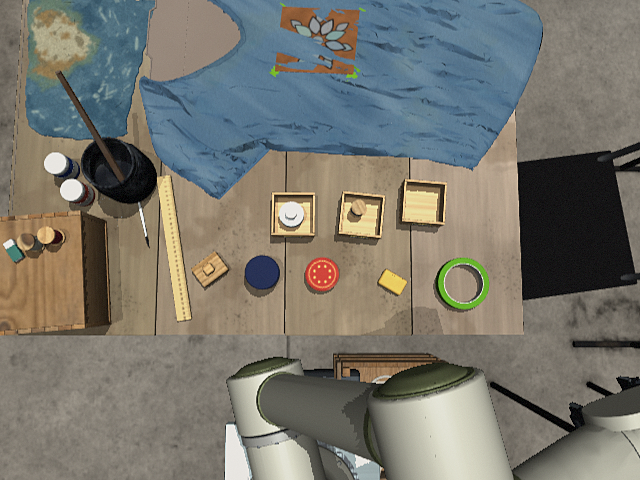

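View pics/side0.png

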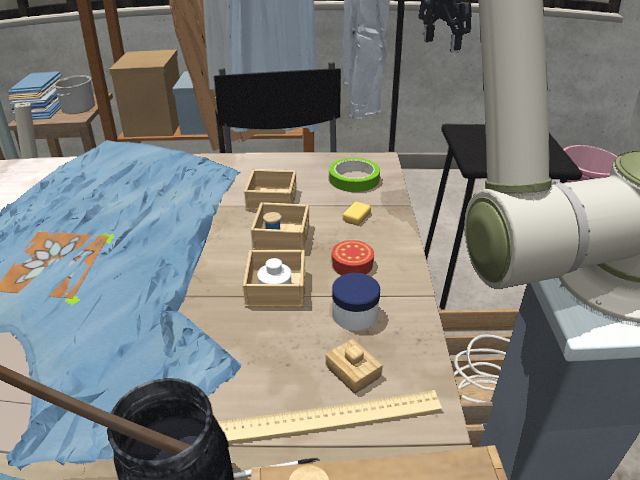

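The top view shows the printing block with its grip at about (209,269). The empty bin is at (424,203), with the glue pot's bin at (293,214) and the spool's bin at (361,215). In the side view the grip is at about (354,354) and the empty bin at (271,185). I'll work out their positions from both views.

```bash
python3 - <<'E'
from h import *
t=get_image("top"); s=get_image("side")
for n,z,a,b in(("block",.043,(209,269),(354,354)),("empty",.045,(424,203),(271,184)),("glue",.045,(293,214),(275,265)),("spool",.045,(361,215),(280,218)),("cream",.056,(262,272),(356,291)),("tin",.028,(322,274),(352,253)),("wax",.018,(392,281),(357,210)),("boxcorner",.1,(108,330),None)):
    print(n,onplane(t,*a,z).round(3),onplane(s,*b,z).round(3) if b else "")
# crops
a=cv2.resize(t["color"][160:300,170:270],None,fx=4,fy=4); b=cv2.resize(t["color"][160:300,380:470],None,fx=4,fy=4)
cv2.imwrite("pics/crop.png",np.hstack([a,b])[...,::-1])
E
```

```text
block [0.465 0.192 0.043] [0.467 0.204 0.043]
empty [ 0.604 -0.252  0.045] [ 0.606 -0.233  0.045]
glue [0.58  0.021 0.045] [0.581 0.021 0.045]
spool [ 0.578 -0.12   0.045] [ 0.581 -0.112  0.045]
cream [0.459 0.083 0.056] [0.46  0.096 0.056]
tin [ 0.457 -0.039  0.028] [ 0.458 -0.032  0.028]
wax [ 0.443 -0.187  0.018] [ 0.441 -0.18   0.018]
boxcorner [0.346 0.369 0.1  ]
```

View pics/crop.png

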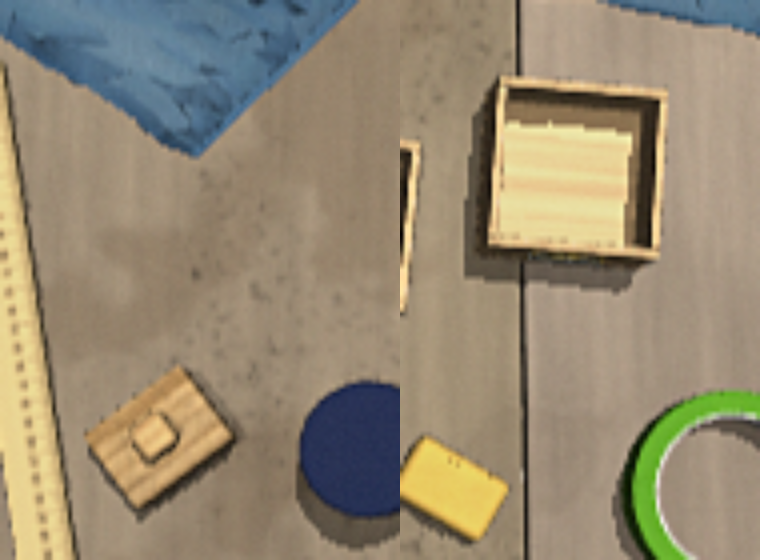

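The top crop puts the grip at (208.7,269.2) and the mouth centre at (424.7,202). The two views disagree by up to 2 cm in y, so I'll check the side pixels in a close crop and compare known sizes in the top view.

```bash
python3 - <<'E'
from h import *
t=get_image("top"); s=get_image("side")
P=[onplane(t,380+(x-400)/4,160+y/4,.045) for x,y in((503,78),(667,92),(658,258),(488,245))]
print("sides",[np.linalg.norm(P[i]-P[i-1]).round(4) for i in range(4)],np.mean(P,0))
print(onplane(t,208.7,269.2,.043))
a=cv2.resize(s["color"][330:400,315:395],None,fx=4.5,fy=4.5); b=cv2.resize(s["color"][160:230,235:315],None,fx=4.5,fy=4.5)
cv2.imwrite("pics/crop2.png",np.hstack([a,b])[...,::-1])
E
```

```text
sides [np.float64(0.0888), np.float64(0.0865), np.float64(0.0881), np.float64(0.0889)] [ 0.60644394 -0.25319537  0.045     ]
[0.46504979 0.19218668 0.043     ]
```

View pics/crop2.png

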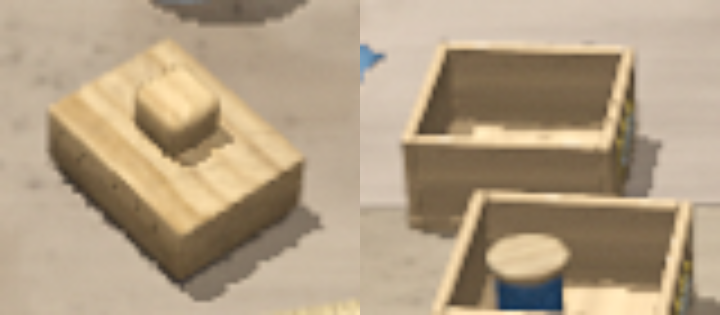

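Side crop: the grip top is at (354.6,351.1) and the empty bin's mouth centre at (271.2,181.5).

```bash
python3 - <<'E'
from h import *
s=get_image("side")
print(onplane(s,354.6,351.1,.043),onplane(s,271.2,181.5,.045))
E
python3 -m handwheel '0 0 4 0 0 0 0;0 0 8 0 0 0 0;3 3 8 0 0 0 0;3 6 8 0 0 0 0;3 6 8 0 0 0 0'
```

```text
[0.4664781  0.19891362 0.043     ] [ 0.60593999 -0.24251175  0.045     ]
time_s: 0.77
position: [0.28, -0.4264, 0.2766]
tool_rot: [[0.89, 0.456, 0.001], [0.456, -0.89, 0.0], [0.001, 0.0, -1.0]]
ft_force: [0.5, -0.0, 0.7]
grip_width: 0.0259
gripper_force: 0.0
```

```bash
python3 -m handwheel '2 3 0 0 0 0 0;4 6 0 0 0 0 0;6 9 0 0 0 0 0;8 12 0 0 0 0 0;10 15 0 0 0 0 0;12 18 0 0 0 0 0;14 21 0 0 0 0 0;15 24 0 0 0 0 0'; python3 -m handwheel '0.5 3.5 0 0 0 0 0;1 7 0 0 0 0 0;1.5 10.5 0 0 0 0 0;2 14 0 0 0 0 0;2.5 17.5 0 0 0 0 0;3 21 0 0 0 0 0;3 24.5 0 0 0 0 0;3 28 0 0 0 0 0'; python3 -m handwheel '0.3 3 0 0 0 0 0;0.5 6 0 0 0 0 0;0.5 9 0 0 0 0 0;0.5 10 0 0 0 0 0;0.5 10 0 0 0 0 0;0.5 10 0 0 0 0 0'
```

```text
time_s: 1.43
position: [0.4303, -0.1889, 0.2753]
tool_rot: [[0.891, 0.453, 0.0], [0.453, -0.891, 0.0], [0.0, -0.0, -1.0]]
ft_force: [0.5, -0.4, 0.1]
grip_width: 0.0001
gripper_force: 0.0
time_s: 2.1
position: [0.4588, 0.0912, 0.2755]
tool_rot: [[0.892, 0.453, -0.0], [0.453, -0.892, -0.0], [-0.0, 0.0, -1.0]]
ft_force: [0.3, -0.2, -0.2]
grip_width: -0.0002
gripper_force: 0.0
time_s: 2.6
position: [0.464, 0.1893, 0.2753]
tool_rot: [[0.891, 0.453, -0.0], [0.453, -0.891, -0.0], [-0.001, 0.0, -1.0]]
ft_force: [-0.2, -0.1, 0.6]
grip_width: -0.0002
gripper_force: 0.0
```

```bash
python3 -m handwheel '0.2 0.5 -3 0 0 0 0;0.2 0.5 -6 0 0 0 0;0.2 0.5 -9 0 0 0 0;0.2 0.5 -12 0 0 0 0;0.2 0.5 -15 0 0 0 0;0.2 0.5 -15 0 0 0 0;0.2 0.5 -15 0 0 0 0'; python3 - <<'E'
from h import *
t=get_image("top")["color"]; s=get_image("side")["color"]
a=cv2.resize(t[210:330,150:270],None,fx=3,fy=3); b=cv2.resize(s[280:400,295:415],None,fx=3,fy=3)
cv2.imwrite("pics/c3.png",np.hstack([a,b])[...,::-1])
E
```

```text
time_s: 3.18
position: [0.466, 0.1934, 0.1255]
tool_rot: [[0.892, 0.451, -0.002], [0.451, -0.892, -0.001], [-0.002, -0.0, -1.0]]
ft_force: [-0.7, -0.6, 0.7]
grip_width: 0.0003
gripper_force: 0.0
```

View pics/c3.png

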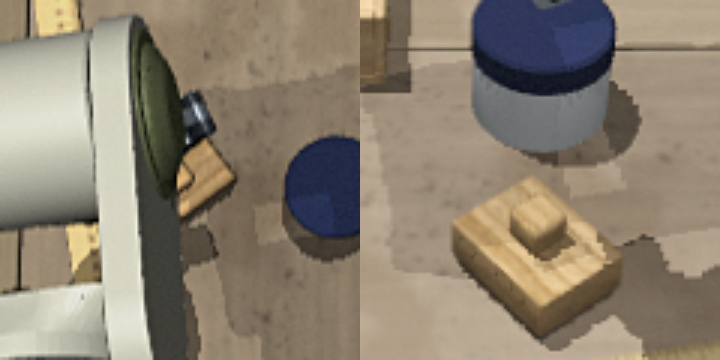

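The side crop shows the fingertip just entering at about (360,280), and the block hasn't moved. I'll compare that with where the TCP should project, then view the full side image area.

```bash
python3 - <<'E'
from h import *
from rig import status
im=get_image("side"); p=np.array(status.observe()["position"])
def proj(p):
    c=np.array(im["orientation"]).T@(p-np.array(im["xyz"])); s=c[:2]/c[2]; f=240/np.tan(np.radians(im["vertical_fov"])/2)
    return s*(1+im["k1"]*(s@s))*f+[im["cx"],im["cy"]]
print(p,proj(p))
cv2.imwrite("pics/c4.png",cv2.resize(im["color"][200:380,280:440],None,fx=3,fy=3)[...,::-1])
E
```

```text
[0.46722721 0.19427582 0.12757503] [356.38199017 299.69561903]
```

View pics/c4.png

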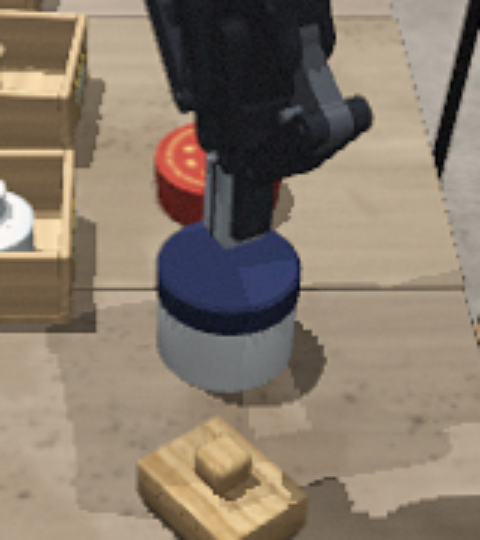

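The tip shows at about (360,281) but should project to (356,300), which is too large a gap to ignore. I'll check it against the start picture and a contrast-stretched crop.

```bash
python3 - <<'E'
from h import *
from rig import status,env
im=get_image("side"); p=np.array(status.observe()["position"])
def proj(p):
    c=np.array(im["orientation"]).T@(p-np.array(im["xyz"])); s=c[:2]/c[2]; f=240/np.tan(np.radians(im["vertical_fov"])/2)
    return s*(1+im["k1"]*(s@s))*f+[im["cx"],im["cy"]]
print(env.tcp_to_grasp,proj(np.array([.249,-.49,.195])),[proj(p+[0,0,z]).round(0) for z in(.013,.03)],[proj(p+[0,y,0]).round(0) for y in(-.02,-.04)],proj(np.array([.466,.193,.043])))
a=im["color"][255:315,325:395].astype(float); a=np.clip((a/255)**.5*255,0,255).astype(np.uint8)
b=cv2.imread("pics/side0.png")[0:60,415:485,::-1].astype(float); b=((b/255)**.5*255).astype(np.uint8)
cv2.imwrite("pics/c5.png",np.hstack([cv2.resize(x,None,fx=5,fy=5) for x in(a,b)])[...,::-1])
E
```

```text
0.0187 [438.11827807  67.4238102 ] [array([357., 292.]), array([357., 281.])] [array([356., 289.]), array([355., 279.])] [354.74142372 347.72429671]
```

View pics/c5.png

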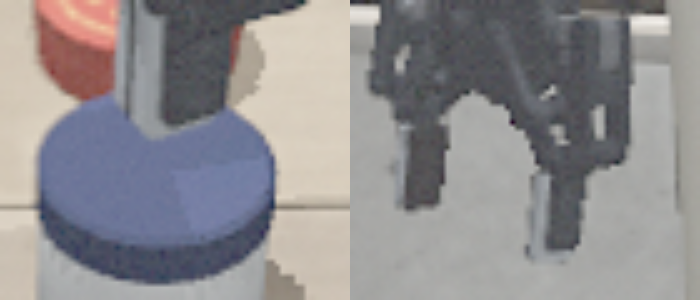

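The start crop gives finger centre tips near (429,42) and (456,52). I'll work out what offset in z or y would explain both hand sightings.

```bash
cat >> h.py <<'E'
def proj(im,p):
    c=np.array(im["orientation"]).T@(np.array(p)-np.array(im["xyz"])); s=c[:2]/c[2]; f=240/np.tan(np.radians(im["vertical_fov"])/2)
    return s*(1+im["k1"]*(s@s))*f+[im["cx"],im["cy"]]
E
python3 - <<'E'
from h import *
from rig import status
im=get_image("side"); t=get_image("top"); print(im["cx"],im["cy"],t["cx"],t["cy"],np.linalg.det(im["orientation"]))
P=np.array([.249,-.49,.195]); a=np.array([.45,-.89,0])
for s in(.05,-.05): print("finger",proj(im,P+s*a),proj(im,P+s*a+[0,0,.013]),proj(im,P+s*a+[0,0,.043]))
# triangulate objects' true z with both views
for n,(a,b) in dict(grip=((208.7,269.2),(354.6,351.1)),bin=((424.7,202),(271.2,181.5))).items():
    o1,d1=ray(t,*a);o2,d2=ray(im,*b); k=np.linalg.lstsq(np.c_[d1,-d2],o2-o1,rcond=None)[0]
    print(n,o1+k[0]*d1,o2+k[1]*d2)
E
```

```text
314.8005011205513 242.71078089343013 323.56459195556937 238.06785216146065 1.0
finger [424.67516958  61.29060635] [425.17694909  55.71384354] [426.33475588  42.66225074]
finger [452.37927996  73.99649482] [453.07014272  68.1217437 ] [454.66592822  54.35500843]
grip [0.46536341 0.19332304 0.03686052] [0.46596558 0.19324992 0.03687775]
bin [ 0.60757084 -0.25448195  0.03837828] [ 0.60719808 -0.25448411  0.03831203]
```

A shift in z only explains both sightings: the visible tip sits about 30 mm higher than reported when shut and 43 mm when open, which is the known 13 mm swing. In x and y the estimate agrees. At TCP z ≈ 0.061 the pointing height is valid, and clear of contact, under either reading.

```bash
python3 -m handwheel '0 0 -2 0 0 0 0;0 0 -4 0 0 0 0;0 0 -5 0 0 0 0;0 0 -6 0 0 0 0;0 0 -6.5 0 0 0 0;0 0 -6.5 0 0 0 0;0 0 -6.5 0 0 0 0;0 0 -6.5 0 0 0 0'; python3 -m handwheel '0 0 0 0 0 0 0;0 0 0 0 0 0 0;0 0 0 0 0 0 0;0 0 0 0 0 0 0;0 0 0 0 0 0 0;0 0 0 0 0 0 0;0 0 0 0 0 0 0;0 0 0 0 0 0 0'
python3 - <<'E'
from h import *
s=get_image("side")["color"]
cv2.imwrite("pics/c6.png",cv2.resize(s[250:400,290:430],None,fx=4,fy=4)[...,::-1])
E
```

```text
time_s: 4.15
position: [0.4665, 0.1947, 0.0613]
tool_rot: [[0.892, 0.453, 0.002], [0.453, -0.892, 0.0], [0.001, 0.0, -1.0]]
ft_force: [-0.4, -0.0, -0.2]
grip_width: 0.0
gripper_force: 0.0
time_s: 4.82
position: [0.466, 0.1946, 0.0605]
tool_rot: [[0.892, 0.453, -0.0], [0.453, -0.892, -0.0], [-0.0, -0.0, -1.0]]
ft_force: [0.6, -0.3, -0.1]
grip_width: 0.0001
gripper_force: 0.0
```

View pics/c6.png

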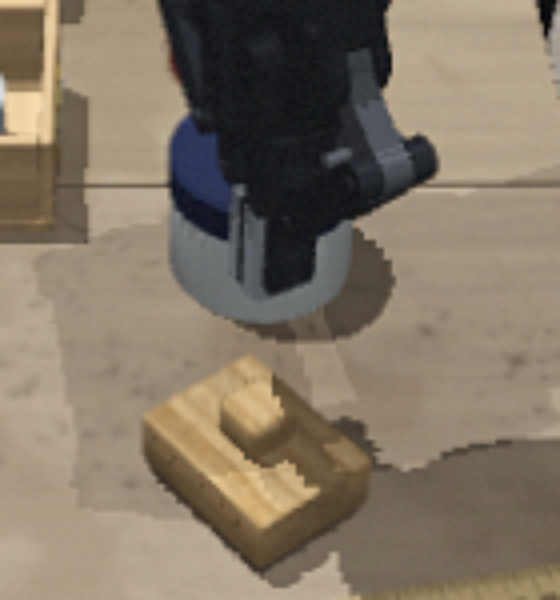

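The fingertip is at about (356,324), above the grip at (354,351), with visible clearance and the block unmoved. I'll lower 5 mm to centre both height readings and hold.

```bash
python3 -m handwheel '0 0 -0.3 0 0 0 0;0 0 -0.5 0 0 0 0;0 0 -0.5 0 0 0 0;0 0 -0.5 0 0 0 0;0 0 -0.5 0 0 0 0;0 0 -0.5 0 0 0 0;0 0 -0.5 0 0 0 0;0 0 -0.5 0 0 0 0'; for i in 1 2 3; do python3 -m handwheel '0 0 0 0 0 0 0;0 0 0 0 0 0 0;0 0 0 0 0 0 0;0 0 0 0 0 0 0;0 0 0 0 0 0 0;0 0 0 0 0 0 0;0 0 0 0 0 0 0;0 0 0 0 0 0 0' | head -2; done
python3 -m handwheel '0 0 3 0 0 0 0;0 0 6 0 0 0 0;0 0 9 0 0 0 0;0 0 12 0 0 0 0;0 0 15 0 0 0 0;0 0 18 0 0 0 0;0 0 21 0 0 0 0;0 0 21 0 0 0 0'
```

```text
time_s: 5.53
position: [0.466, 0.1946, 0.0556]
tool_rot: [[0.892, 0.453, 0.0], [0.453, -0.892, 0.0], [0.0, 0.0, -1.0]]
ft_force: [0.7, -0.1, -0.6]
grip_width: -0.0002
gripper_force: 0.0
time_s: 6.2
position: [0.466, 0.1946, 0.0555]
time_s: 6.87
position: [0.466, 0.1946, 0.0555]
time_s: 7.53
position: [0.466, 0.1946, 0.0555]
time_s: 8.2
position: [0.4677, 0.195, 0.2712]
tool_rot: [[0.892, 0.453, 0.01], [0.453, -0.892, 0.002], [0.01, 0.003, -1.0]]
ft_force: [-0.9, 0.5, 1.3]
grip_width: 0.0001
gripper_force: 0.0
```

```bash
python3 -m handwheel '1 -3 0 0 0 0 0;2 -6 0 0 0 0 0;3 -9 0 0 0 0 0;4 -12 0 0 0 0 0;5 -15 0 0 0 0 0;6 -18 0 0 0 0 0;7 -21 0 0 0 0 0;8 -24 0 0 0 0 0'; python3 -m handwheel '1 -3 0 0 0 0 0;2 -6 0 0 0 0 0;3 -9 0 0 0 0 0;4 -12 0 0 0 0 0;5 -15 0 0 0 0 0;6 -18 0 0 0 0 0;6 -20.5 0 0 0 0 0;6 -20.5 0 0 0 0 0';  python3 -m handwheel '0 0 0 0 0 0 0;0 0 0 0 0 0 0;0 0 0 0 0 0 0'
python3 - <<'E'
from h import *
s=get_image("side")["color"]; t=get_image("top")["color"]
cv2.imwrite("pics/c7.png",np.hstack([cv2.resize(s[80:230,200:330],None,fx=3,fy=3),cv2.resize(t[150:300,370:500],None,fx=3,fy=3)])[...,::-1])
E
```

```text
time_s: 8.87
position: [0.5461, -0.047, 0.2651]
tool_rot: [[0.892, 0.453, -0.0], [0.453, -0.892, 0.0], [-0.0, -0.0, -1.0]]
ft_force: [1.0, 0.4, -0.1]
grip_width: 0.0002
gripper_force: 0.0
time_s: 9.53
position: [0.6056, -0.2549, 0.2633]
tool_rot: [[0.894, 0.449, -0.002], [0.449, -0.894, 0.0], [-0.002, -0.001, -1.0]]
ft_force: [-0.2, 0.1, -0.6]
grip_width: -0.0001
gripper_force: 0.0
time_s: 9.78
position: [0.606, -0.2493, 0.2657]
tool_rot: [[0.891, 0.454, 0.0], [0.454, -0.891, 0.0], [0.0, -0.0, -1.0]]
ft_force: [-0.1, 0.3, 0.4]
grip_width: -0.0001
gripper_force: 0.0
```

View pics/c7.png

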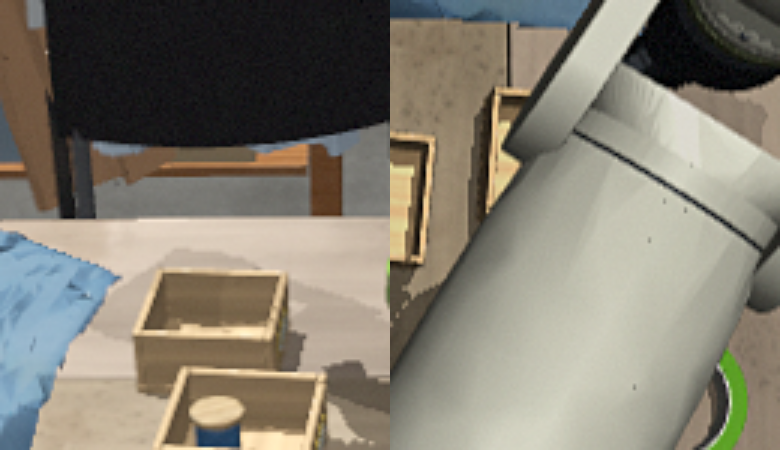

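The bins are undisturbed and the hand is above the empty one, with the arm high (bin rim at about (271,181) in the side view). Next I'll descend, hold about 2.3 s and rise.

```bash
python3 -m handwheel '0 -0.1 -3 0 0 0 0;0 -0.1 -6 0 0 0 0;0 -0.1 -9 0 0 0 0;0 -0.1 -12 0 0 0 0;0 -0.1 -15 0 0 0 0;0 -0.1 -18 0 0 0 0;0 -0.1 -20 0 0 0 0;0 -0.1 -21 0 0 0 0'; for i in 1 2 3 4; do python3 -m handwheel '0 0 0 0 0 0 0;0 0 0 0 0 0 0;0 0 0 0 0 0 0;0 0 0 0 0 0 0;0 0 0 0 0 0 0;0 0 0 0 0 0 0;0 0 0 0 0 0 0;0 0 0 0 0 0 0' | head -2; done
python3 -m handwheel '0 0 3 0 0 0 0;0 0 6 0 0 0 0;0 0 9 0 0 0 0;0 0 12 0 0 0 0;0 0 15 0 0 0 0;0 0 18 0 0 0 0;0 0 21 0 0 0 0;0 0 21 0 0 0 0'; python3 -m handwheel '0 0 0 0 0 0 0;0 0 0 0 0 0 0;0 0 0 0 0 0 0;0 0 0 0 0 0 0'
```

```text
time_s: 10.55
position: [0.605, -0.25, 0.0528]
tool_rot: [[0.891, 0.453, -0.004], [0.453, -0.891, 0.002], [-0.002, -0.004, -1.0]]
ft_force: [-0.9, -0.1, 0.1]
grip_width: -0.0001
gripper_force: 0.0
time_s: 11.22
position: [0.606, -0.2514, 0.0557]
time_s: 11.88
position: [0.606, -0.2514, 0.0555]
time_s: 12.55
position: [0.606, -0.2514, 0.0555]
time_s: 13.22
position: [0.606, -0.2514, 0.0555]
time_s: 13.88
position: [0.6072, -0.2521, 0.2724]
tool_rot: [[0.892, 0.453, 0.009], [0.453, -0.892, -0.006], [0.006, 0.01, -1.0]]
ft_force: [-1.1, -0.1, 1.0]
grip_width: 0.0001
gripper_force: 0.0
time_s: 14.22
position: [0.6057, -0.2512, 0.264]
tool_rot: [[0.892, 0.453, -0.002], [0.453, -0.892, 0.001], [-0.001, -0.002, -1.0]]
ft_force: [-0.2, -0.5, -0.1]
grip_width: 0.0
gripper_force: 0.0
```

```bash
python3 -c "
from rig import env
print(env.close_job())"
```

```text
the job is handed in; nothing more can be done
None
```

I pointed at the printing block, then at the middle of the empty bin, for over 2 s each, raised the hand to about 26 cm and handed the job in; I saw no sign of contact, but no verdict came back, and the camera showed the fingertips about 3 cm higher than the arm reported, so I chose a height that should pass either way.

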